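Hold a spring clip open over the record card

ROBOT

A 6-joint arm with a two-finger parallel gripper is mounted at the origin on the work surface. World frame = base frame: x ahead of the robot, y to its left, z up, the work surface at z = 0. Lengths are in m, angles in rad, forces in N, time in s.
With the tool pointing down it reaches from about 0.275 to 0.975 m from the base axis. Payload 8.4 kg.
Tool frame: the origin (TCP) lies at the very end of the fingers, on their centre line; the grasp point (between the pads) lies 19 mm behind it (arm.tcp_to_grasp is the distance from the TCP to the grasp point, in m); z points along the fingers, y is the direction in which the jaws open and shut (so a half turn about z gives the same grasp; the last joint's range is limited). The gripper opens to 92 mm and grips with 3 to 60 N. Pads are 20 mm wide; open, the fingers measure 128 mm over their backs; the gripper's body (75 mm by 189 mm) begins 69 mm behind the grasp point.
Start: joints at [-1.241, 0.353, 1.633, -0, 1.155, -0.002], TCP at [0.204, -0.591, 0.215] pointing down, gripper open.
Joint ranges: [-2.63, 2.63], [-0.92, 2.1], [0.06, 2.66], [-1.3, 4.44], [0, 2.69], [-3.02, 3.02]. Speed limits (rad/s): [2.22, 2.22, 2.79, 3.14, 3.14, 3.14].

INTERFACE

Orientations are given as a unit quaternion [x, y, z, w].
In Python, from station import arm, camera, finish_job gives the robot as it stands.
- The arm moves only by the tool apply_moves, never from a script. Its argument "rows" is a list of rows, each an object with "translation": the shift along the tool's x, y, z in mm, a list of three; "spin": the turn about the tool's z in rad. In form: [{"translation": [dx, dy, dz], "spin": spin}, ...]. A call has 1 to 5 rows; each row shifts and turns the commanded pose from where the row before left it, along the tool's axes as they then stand; what a row does not reach is not made up. A row lasts 1/10 s, in which the tool goes at most 50 mm and 8.59 degrees, less where a joint would pass 70% of its speed; a pose out of reach is approached as far as the arm can. A call is refused whole if a number of a shift passes 50 or a number of a turn 0.15, either way. A call with a gripper value outside its range is refused whole. "hand" is the gripper command: -1 is shut, 1 is fully open, values between are in proportion, set as the call begins (left out, the last holds). The fingers move at their own pace and stop on an object; "grip_force" is the grip in N (left out, the last holds). Time passes only in rows, so rows that do not move let the fingers close. It gives the time, the measured TCP pose, the force and the opening at its end, in the units of the state.
- arm.observe(): the state, without advancing time (a new reading comes with each control period).
- camera(name): name is "scene" or "side" or "wrist"; returns a dict with "color" (384x512x3 uint8, red, green, blue), "camera_matrix" (3x3 intrinsics, pixels), "pose" (4x4, takes a point from camera to world coordinates). Camera axes: x right, y up, looking along -z (the intrinsics and any distortion apply to the point x, -y, -z); pixel columns grow to the right and rows downward; lengths in m; the calibration is good to about 2 mm. A picture is of the moment at which its call begins. There is no depth.
- finish_job(): hands the job in, once; it reports no verdict.
The state is a dict: "time_s": time; "q": joint angles; "qd": joint speeds; "effort": joint torques, N m; "position": TCP position; "ee_rot": TCP orientation; "wrist_force": force on the tool from outside, world axes, zero at the start; "ft_torque": the same for the moment, N m; "finger_gap": opening from 0.0 (shut) to 1.0 (fully open).
Only numpy, scipy, OpenCV 4.12 (cv2) and the standard library are available. Lean on these libraries where they do the work, as an engineer would, in place of code of your own. Each camera call takes 0.05 s, during which the arm holds its last target. There are 200 camera calls.

TASK

On the hearing-test cart, lift the canister by its handle off the pad of the record stand and set it upright wholly on the cork coaster, and let go of it. Then squeeze the paddles of the spring clip that sits on the organiser's back plate, take it off, and hold it wide open astride the middle of the record card's top edge, square to the card, one jaw on each side and reaching at least a centimetre below the edge, without touching the card, ready for a colleague to slip the printout in. Finish while still holding the clip gaping there in the gripper; leave everything else where it stands.

Things in the scene. Friction and masses are not known exactly. Their poses are not given: they have to be found in the camera images.
- stand: record stand, fixed: white base 150 x 150, 12 high, on it an upright brown pressboard card (3 thick along the stand's x, 116 wide along its y, top edge 120 above the work surface), its foot held between two white strips up to 32 above the work surface, at the stand's -x side; the canister's pad takes the +x side. Origin on the work surface, 5 to the -x side of the base's centre. Sizes in mm
- card_edge (a point): middle of the card's top edge, 120 above the work surface and 55 from the stand's origin towards the stand's -x. Axes as the stand's: x across the card (its normal), y along the edge, z up. Sizes in mm
- pad (a point): centre of the flat pad on top of the base (12 above the work surface) on which the canister stands at first. Sizes in mm
- canister: clear round canister of ear tips, 76 across at its aluminium lid, 85 tall to the top of the lid, about 0.26 kg (varies), with a rigid handle above the lid. Origin: centre of its underside; z up; x along the handle bar. Sizes in mm
- handle (a point): middle of the canister's black handle bar, 129 above the canister's underside. The bar runs along the canister's x: 72 long, 14 wide (along the canister's y), 12 high; 38 free below it down to the lid; it stands on two thin wires 64 apart, so pinch it in the middle across its width. Sizes in mm
- coaster: round cork coaster, fixed, 130 across, 4 thick. Origin: centre of its underside. Sizes in mm
- organiser: white desk organiser, fixed: low tray 85 (along x) x 130 (along y), walls 30 high, with an upright plate 4 thick across its x, 130 long along its y, top edge 70 above the work surface, that the clip bites. Origin on the work surface under the plate. Sizes in mm
- plate_edge (a point): middle of the plate's top edge. Sizes in mm
- clip: dark steel spring clip, about 90 tall, 30 wide along its y, 65 g: two hinged halves, jaws down, flat paddles up. Origin: centre of the hinge, at first about 18 above the plate's edge; hinge pin along y (along that edge while parked); x across the jaws, the paddles' squeezing line; z up. The frame is the +x half's: it tilts up to 0.3 rad about y as the clip opens. Sizes in mm
- paddle_a (a point): top outer edge of the +x paddle (the other mirrors it). Paddles 30 wide, 40 tall. At rest a V: 56 over the outer faces at the top, 44 above the hinge. Squeezed to the stop they stand upright and parallel, 28 over the outer faces, 10 to 50 above the hinge. Grip them about 31 above the hinge; the hinge may slip down by up to 6 as the clip opens. Sizes in mm
- clip_jaw (a joint): opening of the clip in rad: 0 jaws shut (2 apart), about 0.06 biting the plate, 0.6 fully open against a stop (24 apart at the tips). A spring shuts it: about 3 N at the paddles starts to open it, 8 N reaches the stop, so a plain firm grip of 20 N or more opens it fully. Sizes in mm
- tip_a (a point): inner edge of the lower end of the +x jaw, 38 below the hinge (36 when fully open); at first about 20 below the plate's edge. Each jaw is 8 thick here. The space between the open jaws narrows upwards to the hinge pin (9 across). Sizes in mm
- tip_b (a point): inner edge of the lower end of the -x jaw. Sizes in mm
- coupler: bystander, not to be disturbed: aluminium cylinder 40 across, 42 tall. Origin: centre of its underside. Sizes in mm
- sanitiser: bystander, not to be disturbed: white bottle with a cap, 52 across, 105 tall. Origin: centre of its underside. Sizes in mm
- mug: bystander, not to be disturbed: white mug, 76 across, 85 tall. Origin: centre of its underside. Sizes in mm
- tip_jar: bystander, not to be disturbed: small clear jar, 48 across, 55 tall. Origin: centre of its underside. Sizes in mm
- tape: bystander, not to be disturbed: roll of white tape lying flat, 60 across, 20 tall. Origin: centre of its underside. Sizes in mm
- mouse: bystander, not to be disturbed: white computer mouse, 95 x 56 x 24. Origin: centre of its underside. Sizes in mm
Things that resemble listed ones, but are neither listed nor needed, are in the scene too. Of the things that look like the coaster, the larger one is meant. What is shaped like the organiser but yellow is not meant.

How it is judged:
By the outcome, as a careful person would: the job done as asked, in the order asked, and still so for the second after the job is handed in, while the arm keeps its last pose, push and grip.
It also fails if it takes over 54 s, if anything falls off the work surface, if the arm or the gripper's body presses on something with over 40 N, if the wrist force passes 120 N, or if a joint passes its speed limit or range.

## Working session

There is one attempt and no reset: what is moved stays moved. The work goes in short steps, Python scripts to look and compute and a tool call to move; the robot and the scene stay as the last step left them, time stands still between calls to the robot, and variables do not carry over. Pictures are saved under pics/ and viewed, about 8 in all and at most 12, crops included, and the job is handed in when it is done.

Besides the shell and the picture viewer there is one more tool, called after "Call:" in YAML: its name, and indented under it one key for each argument. apply_moves: Moves the arm, as the interface text tells. Its arguments: {"type":"object","properties":{"rows":{"type":"array"},"hand":{"type":"number"},"grip_force":{"type":"number"}},"required":["rows"]}

```bash
ls; mkdir -p pics; python3 - <<'E'
from station import arm,camera
import cv2,numpy as np,pickle
print(arm.observe())
d={}
for n in ["scene","side","wrist"]:
    c=camera(n); d[n]=c; cv2.imwrite(f"pics/{n}0.png",c["color"][:,:,::-1]); print(n,c["camera_matrix"].round(1).tolist(),c["pose"].round(3).tolist(),[k for k in c])
pickle.dump(d,open("cams0.pkl","wb"))
a=np.hstack([cv2.resize(d[n]["color"],(800,600),interpolation=cv2.INTER_CUBIC) for n in ["scene"]])
cv2.imwrite("pics/s0.png",a[:,:,::-1])
a=cv2.resize(d["side"]["color"],(800,600),interpolation=cv2.INTER_CUBIC)
cv2.imwrite("pics/d0.png",a[:,:,::-1])
E
```

```text
pics
{'time_s': 0.0, 'q': array([-1.24137971e+00,  3.53627931e-01,  1.63409281e+00,  1.75172414e-06,
        1.15519472e+00, -2.36934439e-03]), 'qd': array([ 0.00030726, -0.00148914, -0.00112171,  0.00065893, -0.0012586 ,
        0.00019401]), 'effort': array([ 1.56226004e-03, -5.93835247e+01, -3.34215939e+01,  6.97866292e-02,
        2.34934007e-02, -6.11254313e-05]), 'position': array([ 0.20344901, -0.59046214,  0.213894  ]), 'ee_rot': array([ 9.86271130e-01,  1.65132735e-01, -1.06883959e-04, -6.52714287e-04]), 'wrist_force': array([-0.36269944,  0.4893129 ,  0.52533852]), 'ft_torque': array([-0.01298346,  0.02602257,  0.0360497 ]), 'finger_gap': 1.0009320012689011}
scene [[449.4, 0.0, 255.8], [0.0, 449.4, 193.7], [0.0, 0.0, 1.0]] [[0.81, -0.455, 0.368, 1.083], [0.586, 0.615, -0.528, -0.761], [0.014, 0.644, 0.765, 1.208], [0.0, 0.0, 0.0, 1.0]] ['color', 'camera_matrix', 'pose']
side [[460.8, 0.0, 256.0], [0.0, 460.8, 189.4], [0.0, 0.0, 1.0]] [[-0.847, 0.394, -0.358, 0.14], [-0.532, -0.62, 0.576, 0.722], [0.005, 0.678, 0.735, 1.001], [0.0, 0.0, 0.0, 1.0]] ['color', 'camera_matrix', 'pose']
wrist [[323.2, 0.0, 252.6], [0.0, 323.2, 193.4], [0.0, 0.0, 1.0]] [[0.327, 0.903, 0.278, 0.283], [-0.945, 0.312, 0.095, -0.564], [-0.001, -0.294, 0.956, 0.383], [0.0, 0.0, 0.0, 1.0]] ['color', 'camera_matrix', 'pose']
```

View pics/s0.png

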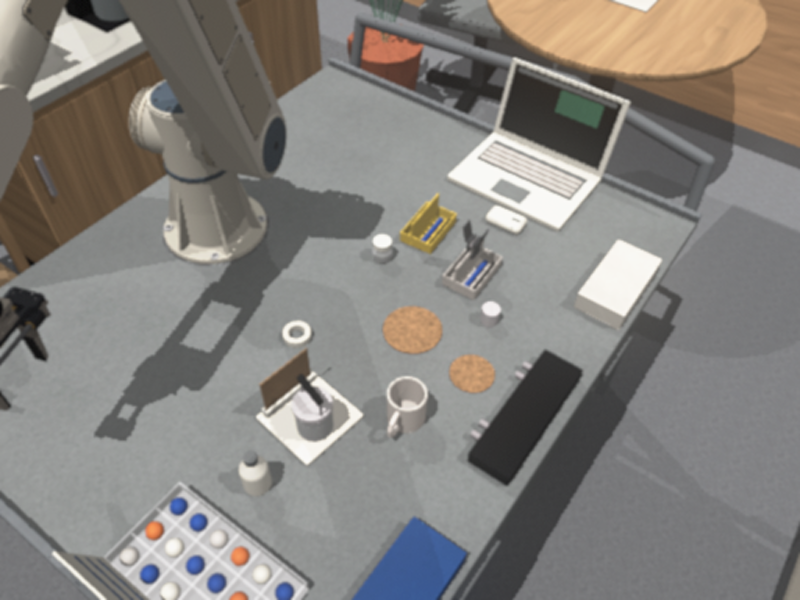

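View pics/d0.png

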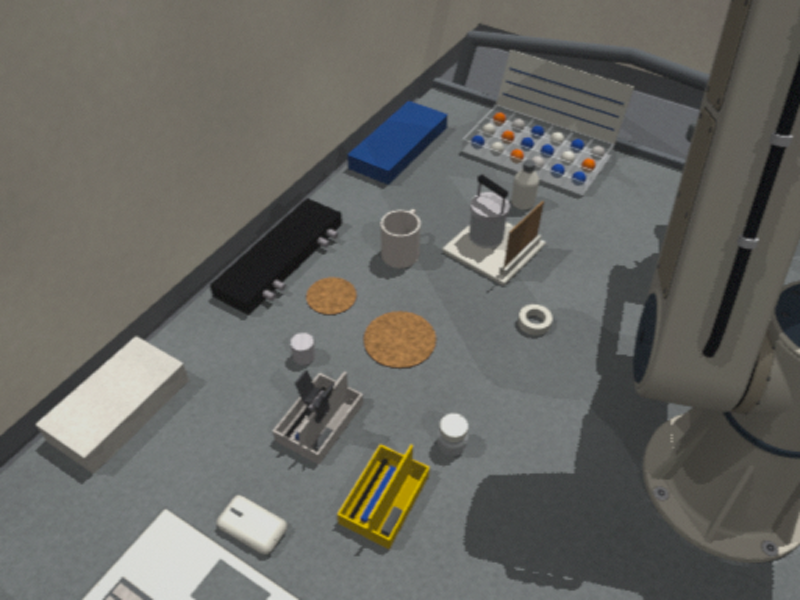

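Scene view (800 px scale): the stand with canister is at (310,415). The coaster candidates are the larger at (412,330) and the smaller at (472,373); the larger is meant. The organiser candidates are grey-white with a dark clip at (472,270) and yellow at (430,225); the white one is meant. Next I measure the coaster and make enlarged crops.

```bash
cat > h.py <<'E'
import numpy as np,cv2,pickle
def ray(c,uv):
    K,P=c["camera_matrix"],c["pose"]; d=np.linalg.solve(K,[uv[0],uv[1],1.]); d=P[:3,:3]@(d*[1,-1,-1]); return P[:3,3],d/np.linalg.norm(d)
def plane(c,uv,z):
    o,d=ray(c,uv); return o+d*(z-o[2])/d[2]
def proj(c,p):
    P=c["pose"]; q=P[:3,:3].T@(np.asarray(p)-P[:3,3]); q=c["camera_matrix"]@(q*[1,-1,-1]); return q[:2]/q[2]
def tri(*cu):
    A=np.zeros((3,3));b=np.zeros(3);R=[ray(*x) for x in cu]
    for o,d in R:
        M=np.eye(3)-np.outer(d,d);A+=M;b+=M@o
    p=np.linalg.solve(A,b); return p,[np.linalg.norm((np.eye(3)-np.outer(d,d))@(p-o)).round(4) for o,d in R]
def crop(c,x,y,w,h,s):
    im=cv2.resize(c["color"][y:y+h,x:x+w],None,fx=s,fy=s,interpolation=cv2.INTER_CUBIC)
    for i in range(x//10*10+10,x+w,10): cv2.putText(im,str(i),((i-x)*s-8,9),0,.32,(255,0,0),1); cv2.line(im,((i-x)*s,10),((i-x)*s,14),(255,0,0),1)
    for i in range(y//10*10+10,y+h,10): cv2.putText(im,str(i),(0,(i-y)*s+4),0,.32,(255,0,0),1); cv2.line(im,(22,(i-y)*s),(26,(i-y)*s),(255,0,0),1)
    return im
def save(n,*ims): cv2.imwrite(n,np.hstack(ims)[:,:,::-1])
E
python3 - <<'E'
from h import *
d=pickle.load(open("cams0.pkl","rb"))
for n in("scene","side"):
    c=d[n];hsv=cv2.cvtColor(c["color"],cv2.COLOR_RGB2HSV)
    m=cv2.inRange(hsv,(5,90,90),(22,255,255))
    for k in cv2.findContours(m,0,2)[0]:
        if cv2.contourArea(k)>300:
            W=np.array([plane(c,p[0]+0.,.004)[:2] for p in k]); (cx,cy),r=cv2.minEnclosingCircle(W.astype(np.float32)); M=cv2.moments(k); ctr=(M["m10"]/M["m00"],M["m01"]/M["m00"])
            print(n,np.round(ctr,1),cv2.contourArea(k),(round(cx,4),round(cy,4)),round(r,4),plane(c,ctr,.004).round(4))
s,t=d["scene"],d["side"]
save("pics/c1.png",crop(s,158,215,80,90,5),crop(t,280,105,80,90,5))
save("pics/c2.png",crop(s,275,135,57,75,7),crop(t,172,232,57,75,7))
E
```

```text
scene [301.7 238.9] 477.5 (0.7336, 0.0043) 0.0457 [0.7342 0.0037 0.004 ]
scene [263.6 210.8] 807.5 (0.5678, 0.0258) 0.0632 [0.5689 0.0242 0.004 ]
scene [274.3 146. ] 581.0 (0.4187, 0.3208) 0.093 [0.4198 0.3072 0.004 ]
scene [ 56.1 100.5] 4982.0 (-0.4918, 0.0341) 0.3797 [-0.4704 -0.0145  0.004 ]
scene [247.1  33.6] 789.0 (-0.1538, 0.8788) 0.1748 [-0.1447  0.8926  0.004 ]
scene [434.1  32.6] 10965.0 (0.5386, 1.5206) 0.614 [0.6044 1.4732 0.004 ]
scene [181.9  24.6] 2035.0 (-0.4676, 0.7242) 0.3007 [-0.4607  0.76    0.004 ]
side [255.4 216.9] 1247.5 (0.5727, 0.0275) 0.065 [0.5716 0.0291 0.004 ]
side [211.6 188.9] 546.5 (0.7379, 0.0075) 0.0472 [0.7374 0.0083 0.004 ]
```

View pics/c1.png

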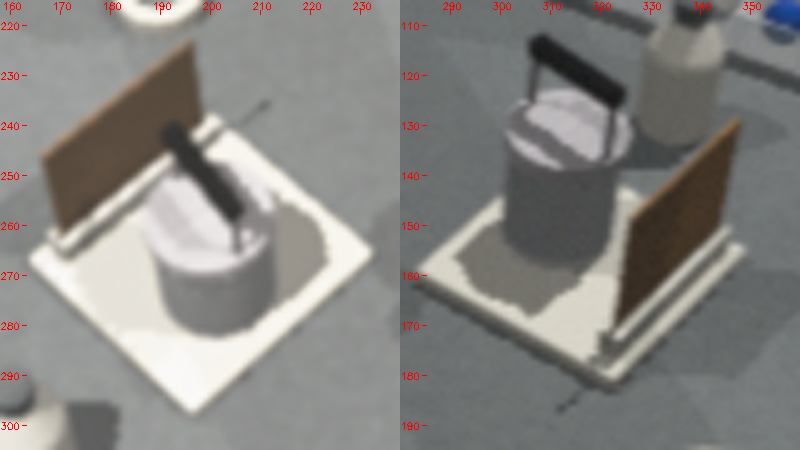

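View pics/c2.png

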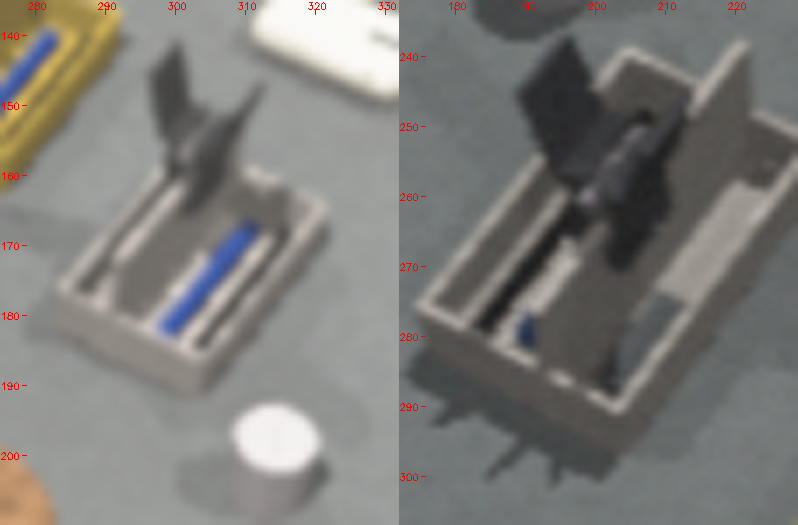

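```bash
python3 - <<'E'
from h import *
d=pickle.load(open("cams0.pkl","rb"));s,t=d["scene"],d["side"]
for a in [(166.4,246.4),(196.4,223)]:
  for b in [(325.8,148.4),(348,128.8)]: print("card",a,b,*tri((s,a),(t,b)))
for a in [(192.4,240.6),(205,257.6)]:
  for b in [(308,114),(322.6,124.4)]: print("handle",a,b,*tri((s,a),(t,b)))
print("base s",[plane(s,u,.012)[:2].round(4).tolist() for u in [(164,266.5),(197,298),(232.5,265.5),(200,238)]])
print("base t",[plane(t,u,.012)[:2].round(4).tolist() for u in [(282,160.5),(322,181),(348.5,155)]])
print("rim s",[plane(s,u,.03)[:2].round(4).tolist() for u in [(283.9,176),(304.6,186),(321.4,164.7)]])
print("rim t",[plane(t,u,.03)[:2].round(4).tolist() for u in [(174.7,275.3),(205,239.1),(203.1,290.6),(229.3,251.3)]])
print("plate end t",plane(t,(221.5,238),.07).round(4))
for a in [(300.1,141.4),(296.7,145.7),(312.4,147.1)]:
  for b in [(196.1,237.4),(189.6,246),(212.9,245.1)]: 
    p,r=tri((s,a),(t,b))
    if max(r)<.008: print("paddle",a,b,p.round(4),r)
E
```

```text
card (166.4, 246.4) (325.8, 148.4) [ 0.47785412 -0.28816497  0.07362592] [np.float64(0.0373), np.float64(0.0373)]
card (166.4, 246.4) (348, 128.8) [ 0.46889187 -0.32297957  0.12004042] [np.float64(0.0003), np.float64(0.0003)]
card (196.4, 223) (325.8, 148.4) [ 0.48501712 -0.20900398  0.12132305] [np.float64(0.001), np.float64(0.001)]
card (196.4, 223) (348, 128.8) [ 0.47678095 -0.24363087  0.16633645] [np.float64(0.0326), np.float64(0.0326)]
handle (192.4, 240.6) (308, 114) [ 0.56077911 -0.27760229  0.1702505 ] [np.float64(0.0207), np.float64(0.0207)]
handle (192.4, 240.6) (322.6, 124.4) [ 0.52961286 -0.27402853  0.14409661] [np.float64(0.0018), np.float64(0.0018)]
handle (205, 257.6) (308, 114) [ 0.59131663 -0.29584149  0.14141134] [np.float64(0.0005), np.float64(0.0005)]
handle (205, 257.6) (322.6, 124.4) [ 0.56019567 -0.29245303  0.11472273] [np.float64(0.0206), np.float64(0.0206)]
base s [[0.452, -0.3375], [0.6017, -0.358], [0.618, -0.2109], [0.472, -0.1923]]
base t [[0.6188, -0.2006], [0.4743, -0.188], [0.4548, -0.3344]]
rim s [[0.5477, 0.1781], [0.6317, 0.1818], [0.6265, 0.3057]]
rim t [[0.6289, 0.3087], [0.6316, 0.1807], [0.5449, 0.3057], [0.5563, 0.1786]]
plate end t [0.5785 0.1781 0.07  ]
paddle (300.1, 141.4) (212.9, 245.1) [0.5522 0.2509 0.1448] [np.float64(0.0045), np.float64(0.0045)]
paddle (296.7, 145.7) (212.9, 245.1) [0.5528 0.2412 0.1325] [np.float64(0.0014), np.float64(0.0014)]
paddle (312.4, 147.1) (196.1, 237.4) [0.5994 0.2532 0.143 ] [np.float64(0.0053), np.float64(0.0053)]
paddle (312.4, 147.1) (189.6, 246) [0.5983 0.2705 0.1295] [np.float64(0.0013), np.float64(0.0013)]
```

Card mid measures (0.477,-0.266,0.12), height right, yaw -0.14. The handle mid is (0.5605,-0.285,0.142), yaw -0.34. The coaster is (0.5705,0.0265), radius 65 mm as given. The clip is near (0.576,0.256). All agree with the given sizes.

```bash
cat > go.py <<'E'
import sys,numpy as np
from station import arm
from scipy.spatial.transform import Rotation as R
o=arm.observe(); r=R.from_quat(o["ee_rot"]); M=r.as_matrix(); yaw=np.arctan2(M[1,0],M[0,0])
print("t",round(o["time_s"],2),"p",o["position"].round(4),"yaw",yaw.round(4),"z",M[:,2].round(4),"gap",round(o["finger_gap"],3),"F",o["wrist_force"].round(2),"q",o["q"].round(2))
a=[float(x) for x in sys.argv[1:]]
if len(a)>=3:
    dp=np.array(a[:3])-o["position"]; s=(yaw-a[3]) if len(a)>3 else 0
    print("shift mm",(M.T@dp*1000).round(1),"spin",round((s+np.pi)%(2*np.pi)-np.pi,3))
E
python3 go.py .5605 -.285 .2 -.34
```

```text
t 0.15 p [ 0.2035 -0.5906  0.214 ] yaw 0.3318 z [-3.e-04  1.e-03 -1.e+00] gap 1.001 F [-0.63 -0.17 -0.2 ] q [-1.24  0.35  1.63  0.    1.16 -0.  ]
shift mm [ 437.1 -172.6   14.2] spin 0.672
```

Call:
apply_moves:
  rows:
    - {"translation":[44,-17,0],"spin":0}
    - {"translation":[44,-17,0],"spin":0}
    - {"translation":[44,-17,0],"spin":0}
    - {"translation":[44,-17,0],"spin":0}
    - {"translation":[44,-17,0],"spin":0}
  hand: 1
  grip_force: 40

```text
time_s: 0.65
position: [0.385, -0.4374, 0.2145]
ee_rot: [0.986, 0.165, -0.0, -0.0]
wrist_force: [1.2, 0.1, 0.9]
finger_gap: 0.997
```

Call:
apply_moves:
  rows:
    - {"translation":[44,-17,0],"spin":0}
    - {"translation":[44,-17,0],"spin":0}
    - {"translation":[44,-17,0],"spin":0}
    - {"translation":[43,-17,0],"spin":0}
    - {"translation":[42,-18,5],"spin":0}

```text
time_s: 1.15
position: [0.5627, -0.2855, 0.21]
ee_rot: [0.986, 0.165, 0.0, 0.0]
wrist_force: [0.2, -0.2, 0.3]
finger_gap: 0.998
```

Call:
apply_moves:
  rows:
    - {"translation":[0,0,0],"spin":0.134}
    - {"translation":[0,0,0],"spin":0.134}
    - {"translation":[0,0,0],"spin":0.134}
    - {"translation":[0,0,0],"spin":0.134}
    - {"translation":[0,0,0],"spin":0.134}

```text
time_s: 1.65
position: [0.5609, -0.2867, 0.2092]
ee_rot: [0.985, -0.171, -0.0, -0.0]
wrist_force: [-0.7, -0.2, 0.3]
finger_gap: 1.004
```

```bash
python3 go.py .5605 -.285 .123 -.34; python3 - <<'E'
from h import *
from station import camera
d={n:camera(n) for n in ("wrist","scene","side")}
pickle.dump(d,open("cams1.pkl","wb"))
w=d["wrist"]
for p in [(.5296,-.274,.147),(.5913,-.2958,.147),(.5605,-.285,.147),(.477,-.266,.12)]: print(proj(w,p).round(1))
cv2.imwrite("pics/w1.png",w["color"][:,:,::-1])
E
```

```text
t 1.65 p [ 0.5609 -0.2867  0.2092] yaw -0.3436 z [-6.e-04  3.e-04 -1.e+00] gap 1.004 F [-0.71 -0.2   0.26] q [-0.47  0.37  1.63  0.    1.15  1.44]
shift mm [-0.9 -1.4 86.2] spin -0.004
[250.2 250.1]
[249.8 169.3]
[250.1 211.2]
[261.6 287.9]
```

View pics/w1.png

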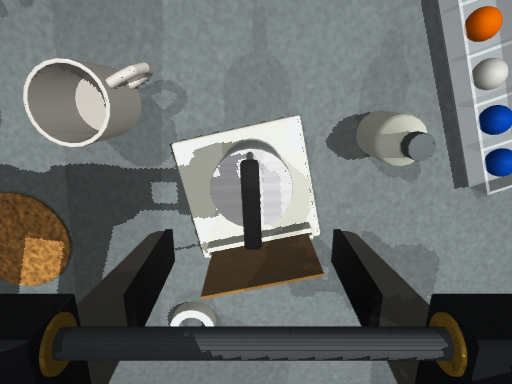

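The wrist view shows the bar from (249,163) to (253,247), under the predicted line and about 0.05 rad off in yaw. The card's top edge runs from (202,296) to (323,272). I descend onto the handle.

Call:
apply_moves:
  rows:
    - {"translation":[-1,-1,10],"spin":-0.045}
    - {"translation":[0,0,22],"spin":0}
    - {"translation":[0,0,22],"spin":0}
    - {"translation":[0,0,22],"spin":0}
    - {"translation":[0,0,10],"spin":0}

```text
time_s: 2.3
position: [0.5593, -0.2851, 0.1215]
ee_rot: [0.99, -0.144, -0.001, -0.0]
wrist_force: [0.5, 0.4, -0.0]
finger_gap: 1.0
```

Call:
apply_moves:
  rows:
    - {"translation":[0,0,0],"spin":0}
    - {"translation":[0,0,0],"spin":0}
    - {"translation":[0,0,0],"spin":0}
    - {"translation":[0,0,0],"spin":0}
    - {"translation":[0,0,0],"spin":0}
  hand: -1
  grip_force: 40

```text
time_s: 2.8
position: [0.5608, -0.2858, 0.1244]
ee_rot: [0.989, -0.146, 0.001, 0.0]
wrist_force: [-0.4, -0.7, -0.5]
finger_gap: 0.592
```

```bash
python3 go.py .5705 .0265 .24; python3 - <<'E'
from h import *
d=pickle.load(open("cams1.pkl","rb"));w=d["wrist"]
a,b=plane(w,(202,296),.12),plane(w,(323,272),.12); print(a,b,(a+b)/2,np.linalg.norm(a-b),np.arctan2(*(b-a)[:2]))
E
```

```text
t 2.8 p [ 0.5608 -0.2858  0.1244] yaw -0.293 z [ 1.1e-03 -5.0e-04 -1.0e+00] gap 0.592 F [-0.45 -0.72 -0.46] q [-0.47  0.45  1.7   0.    0.99  1.39]
shift mm [ -80.8 -301.8 -115.8] spin 0.0
[ 0.48738479 -0.2111216   0.12      ] [ 0.47400462 -0.32367238  0.12      ] [ 0.48069471 -0.26739699  0.12      ] 0.1133433185335437 -3.0232668091335904
```

Call:
apply_moves:
  rows:
    - {"translation":[0,0,0],"spin":0}
    - {"translation":[0,0,0],"spin":0}
    - {"translation":[0,0,0],"spin":0}
    - {"translation":[0,0,0],"spin":0}
    - {"translation":[0,0,0],"spin":0}

```text
time_s: 3.3
position: [0.5604, -0.2856, 0.1235]
ee_rot: [0.989, -0.146, -0.0, -0.0]
wrist_force: [0.2, 0.6, 1.5]
finger_gap: 0.151
```

Call:
apply_moves:
  rows:
    - {"translation":[0,0,0],"spin":0}
    - {"translation":[0,0,0],"spin":0}
    - {"translation":[0,0,0],"spin":0}
    - {"translation":[0,0,0],"spin":0}

```text
time_s: 3.7
position: [0.5604, -0.2855, 0.1235]
ee_rot: [0.989, -0.146, -0.0, -0.0]
wrist_force: [-0.2, 1.0, -1.1]
finger_gap: 0.144
```

Call:
apply_moves:
  rows:
    - {"translation":[0,0,-8],"spin":0}
    - {"translation":[0,0,-20],"spin":0}
    - {"translation":[0,0,-27],"spin":0}
    - {"translation":[0,0,-27],"spin":0}
    - {"translation":[0,0,-18],"spin":0}

```text
time_s: 4.2
position: [0.5608, -0.2859, 0.2258]
ee_rot: [0.989, -0.146, 0.001, 0.0]
wrist_force: [0.6, 0.1, -3.1]
finger_gap: 0.143
```

Call:
apply_moves:
  rows:
    - {"translation":[-4,-15,0],"spin":0}
    - {"translation":[-8,-30,0],"spin":0}
    - {"translation":[-9,-33,0],"spin":0}
    - {"translation":[-9,-33,0],"spin":0}
    - {"translation":[-9,-33,0],"spin":0}

```text
time_s: 4.7
position: [0.5635, -0.1341, 0.2222]
ee_rot: [0.989, -0.146, -0.001, -0.0]
wrist_force: [0.2, -0.4, -2.2]
finger_gap: 0.144
```

Call:
apply_moves:
  rows:
    - {"translation":[-9,-33,0],"spin":0}
    - {"translation":[-9,-33,0],"spin":0}
    - {"translation":[-9,-33,0],"spin":0}
    - {"translation":[-9,-33,0],"spin":0}
    - {"translation":[-6,-26,0],"spin":0}

```text
time_s: 5.2
position: [0.5686, 0.0296, 0.2222]
ee_rot: [0.989, -0.146, -0.001, -0.0]
wrist_force: [1.0, 0.1, -4.0]
finger_gap: 0.147
```

Call:
apply_moves:
  rows:
    - {"translation":[0,0,0],"spin":0}
    - {"translation":[0,0,0],"spin":0}

```text
time_s: 5.4
position: [0.5691, 0.0279, 0.2225]
ee_rot: [0.989, -0.145, -0.001, 0.0]
wrist_force: [0.0, -1.0, -3.0]
finger_gap: 0.148
```

```bash
python3 go.py .5705 .0265 .1165; python3 - <<'E'
from h import *
from station import camera
d={n:camera(n) for n in ("scene","side")}
pickle.dump(d,open("cams2.pkl","wb"))
save("pics/p2.png",crop(d["scene"],215,130,100,130,4),crop(d["side"],205,100,100,130,4))
E
```

```text
t 5.4 p [0.5691 0.0279 0.2225] yaw -0.2913 z [-1.9e-03 -2.0e-04 -1.0e+00] gap 0.148 F [ 0.02 -1.04 -3.05] q [ 0.05  0.26  1.74 -0.    1.14  1.91]
shift mm [  2.    0.9 106. ] spin 0.0
```

View pics/p2.png

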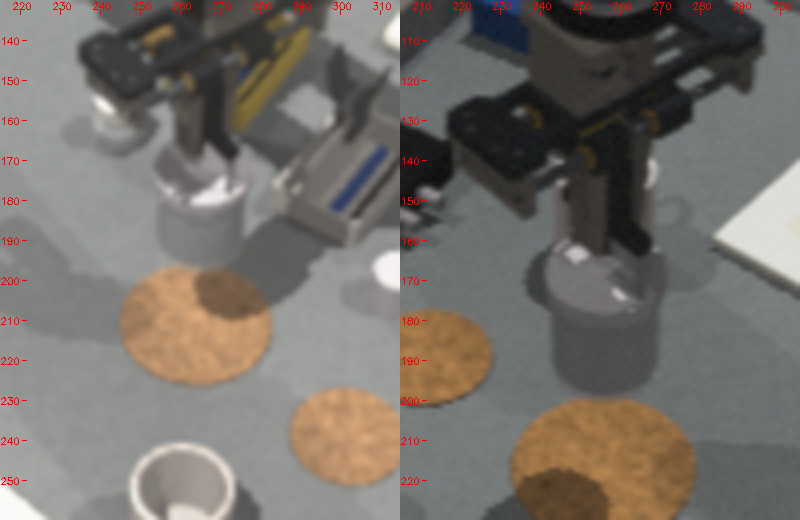

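The picture shows the canister hanging upright, scene underside about (262,195) and side about (256,195), above the large coaster. I lower it.

Call:
apply_moves:
  rows:
    - {"translation":[2,1,15],"spin":0}
    - {"translation":[0,0,28],"spin":0}
    - {"translation":[0,0,28],"spin":0}
    - {"translation":[0,0,20],"spin":0}
    - {"translation":[0,0,9],"spin":0}

```text
time_s: 6.0
position: [0.57, 0.0244, 0.1205]
ee_rot: [0.989, -0.147, -0.002, 0.0]
wrist_force: [0.0, 1.0, -3.1]
finger_gap: 0.149
```

Call:
apply_moves:
  rows:
    - {"translation":[0,0,2],"spin":0}
    - {"translation":[0,0,2],"spin":0}
    - {"translation":[0,0,2],"spin":0}
    - {"translation":[0,0,0],"spin":0}

```text
time_s: 6.4
position: [0.5723, 0.0253, 0.1182]
ee_rot: [0.989, -0.146, 0.001, -0.0]
wrist_force: [0.2, 0.1, -3.5]
finger_gap: 0.151
```

```bash
python3 go.py .5705 .0265 .1155
```

```text
t 6.4 p [0.5723 0.0253 0.1182] yaw -0.2932 z [ 0.0011  0.     -1.    ] gap 0.151 F [ 0.22  0.08 -3.5 ] q [0.04 0.38 1.83 0.   0.93 1.91]
shift mm [-2.  -0.6  2.7] spin 0.0
```

Call:
apply_moves:
  rows:
    - {"translation":[0,0,1],"spin":0}
    - {"translation":[0,0,1],"spin":0}
    - {"translation":[0,0,0],"spin":0}
    - {"translation":[0,0,0],"spin":0}

```text
time_s: 6.8
position: [0.5718, 0.0254, 0.1157]
ee_rot: [0.989, -0.146, 0.0, -0.0]
wrist_force: [0.0, -0.1, -4.5]
finger_gap: 0.15
```

Call:
apply_moves:
  rows:
    - {"translation":[0,0,1],"spin":0}
    - {"translation":[0,0,0],"spin":0}
    - {"translation":[0,0,0],"spin":0}

```text
time_s: 7.1
position: [0.5723, 0.0256, 0.1156]
ee_rot: [0.989, -0.146, 0.001, -0.0]
wrist_force: [-3.3, 1.0, 6.1]
finger_gap: 0.149
```

Contact is felt (+6 N), so I open and retreat.

Call:
apply_moves:
  rows:
    - {"translation":[0,0,0],"spin":0}
    - {"translation":[0,0,0],"spin":0}
    - {"translation":[0,0,0],"spin":0}
    - {"translation":[0,0,0],"spin":0}
    - {"translation":[0,0,0],"spin":0}
  hand: 1

```text
time_s: 7.6
position: [0.5718, 0.0254, 0.1145]
ee_rot: [0.989, -0.146, -0.0, 0.0]
wrist_force: [0.2, 0.5, -0.2]
finger_gap: 0.562
```

Call:
apply_moves:
  rows:
    - {"translation":[0,0,0],"spin":0}
    - {"translation":[0,0,-5],"spin":0}
    - {"translation":[0,0,-25],"spin":0}
    - {"translation":[0,0,-40],"spin":0}
    - {"translation":[0,0,-40],"spin":0}

```text
time_s: 8.1
position: [0.5713, 0.0253, 0.2258]
ee_rot: [0.989, -0.146, -0.001, 0.0]
wrist_force: [0.6, 0.3, 0.1]
finger_gap: 0.988
```

```bash
python3 go.py .52 .256 .235 1.616
```

```text
t 8.1 p [0.5713 0.0253 0.2258] yaw -0.2932 z [-0.0012 -0.     -1.    ] gap 0.988 F [0.6 0.3 0.1] q [0.04 0.26 1.74 0.   1.15 1.91]
shift mm [-115.8 -206.    -9.2] spin -1.909
```

Call:
apply_moves:
  rows:
    - {"translation":[-13,-44,-2],"spin":0}
    - {"translation":[-13,-44,-2],"spin":0}
    - {"translation":[-13,-44,-2],"spin":0}
    - {"translation":[-12,-45,-2],"spin":0}
    - {"translation":[-12,-45,-1],"spin":0}

```text
time_s: 8.6
position: [0.5756, 0.258, 0.2344]
ee_rot: [0.989, -0.146, 0.0, -0.0]
wrist_force: [0.1, -1.0, -0.2]
finger_gap: 0.996
```

Call:
apply_moves:
  rows:
    - {"translation":[0,0,0],"spin":-0.147}
    - {"translation":[0,0,0],"spin":-0.147}
    - {"translation":[0,0,0],"spin":-0.147}
    - {"translation":[0,0,0],"spin":-0.147}
    - {"translation":[0,0,0],"spin":-0.147}

```text
time_s: 9.1
position: [0.5756, 0.2562, 0.2339]
ee_rot: [0.975, 0.222, 0.0, -0.0]
wrist_force: [0.6, 0.2, -0.3]
finger_gap: 1.0
```

Call:
apply_moves:
  rows:
    - {"translation":[0,0,0],"spin":-0.147}
    - {"translation":[0,0,0],"spin":-0.147}
    - {"translation":[0,0,0],"spin":-0.147}
    - {"translation":[0,0,0],"spin":-0.147}
    - {"translation":[0,0,0],"spin":-0.147}

```text
time_s: 9.6
position: [0.5756, 0.2561, 0.2339]
ee_rot: [0.83, 0.558, 0.0, 0.0]
wrist_force: [-0.4, 0.3, 0.1]
finger_gap: 1.001
```

Call:
apply_moves:
  rows:
    - {"translation":[0,0,0],"spin":-0.147}
    - {"translation":[0,0,0],"spin":-0.147}
    - {"translation":[0,0,0],"spin":-0.145}
    - {"translation":[0,0,0],"spin":0}

```text
time_s: 10.0
position: [0.5756, 0.2561, 0.2339]
ee_rot: [0.69, 0.724, 0.0, -0.0]
wrist_force: [-0.6, -0.6, -0.2]
finger_gap: 0.995
```

```bash
python3 go.py .5755 .256 .1 1.616; python3 - <<'E'
from h import *
from station import camera
d={n:camera(n) for n in ("wrist","scene","side")}
pickle.dump(d,open("cams3.pkl","wb"))
w=d["wrist"]
for p in [(.5755,.241,.132),(.5755,.27,.132),(.5755,.256,.07),(.5784,.178,.07),(.5726,.308,.07)]: print(proj(w,p).round(1))
im=crop(w,120,60,266,200,3);cv2.imwrite("pics/w3.png",im[:,:,::-1])
# canister check
for n in("scene","side"):
    c=d[n];m=cv2.inRange(cv2.cvtColor(c["color"],cv2.COLOR_RGB2HSV),(5,90,90),(22,255,255)); 
    print(n,proj(c,(.5705,.0265,.004)).round(1),m[180:240,230:290].sum()/255)
E
```

```text
t 10.0 p [0.5756 0.2561 0.2339] yaw 1.618 z [ 0.  0. -1.] gap 0.995 F [-0.63 -0.61 -0.21] q [0.42 0.34 1.6  0.   1.2  0.37]
shift mm [-1.000e-01 -1.000e-01  1.339e+02] spin 0.002
[250.8 209.1]
[252.4 177.6]
[251.7 175.8]
[251.  242.8]
[251.3 125.9]
scene [264.4 210.6] 387.0
side [256.2 216.5] 579.0
```

View pics/w3.png

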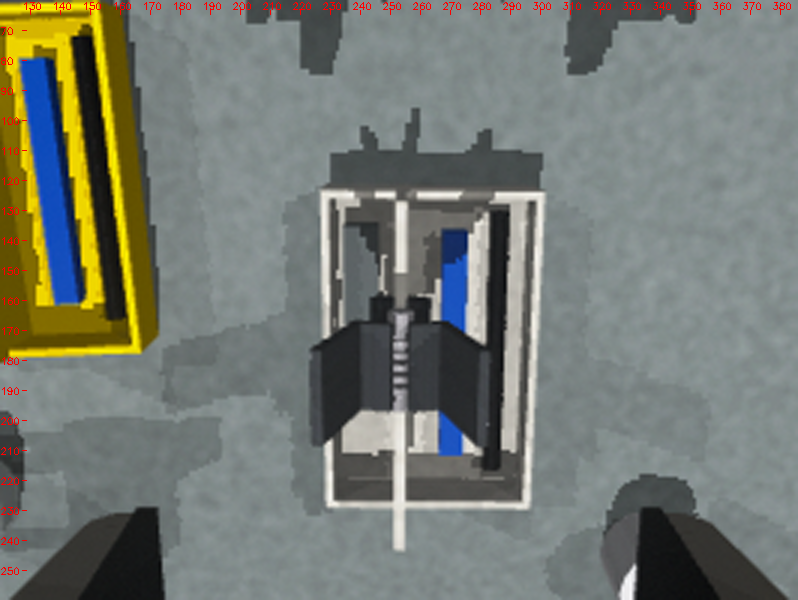

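The wrist view shows the plate edge down column ~253.4 and the paddles' outer edges at columns 224 and 283, rows 176–208. The clip sits 1.7 mm toward +tool y and is square to the tool. I descend and squeeze.

Call:
apply_moves:
  rows:
    - {"translation":[1,1.7,20],"spin":0}
    - {"translation":[0,0,40],"spin":0}
    - {"translation":[0,0,40],"spin":0}
    - {"translation":[0,0,25],"spin":0}
    - {"translation":[0,0,9],"spin":0}

```text
time_s: 10.65
position: [0.5756, 0.2564, 0.0968]
ee_rot: [0.692, 0.722, -0.002, -0.001]
wrist_force: [0.3, -0.5, 0.2]
finger_gap: 1.002
```

Call:
apply_moves:
  rows:
    - {"translation":[0,0,0],"spin":0}
    - {"translation":[0,0,0],"spin":0}
    - {"translation":[0,0,0],"spin":0}
    - {"translation":[0,0,0],"spin":0}
    - {"translation":[0,0,0],"spin":0}
  hand: -1
  grip_force: 35

```text
time_s: 11.15
position: [0.5778, 0.2574, 0.1006]
ee_rot: [0.691, 0.723, 0.001, 0.0]
wrist_force: [-1.0, -0.2, 0.3]
finger_gap: 0.588
```

Call:
apply_moves:
  rows:
    - {"translation":[0,0,0],"spin":0}
    - {"translation":[0,0,0],"spin":0}
    - {"translation":[0,0,0],"spin":0}
    - {"translation":[0,0,0],"spin":0}
    - {"translation":[0,0,0],"spin":0}

```text
time_s: 11.65
position: [0.5773, 0.2572, 0.0995]
ee_rot: [0.691, 0.723, -0.0, -0.0]
wrist_force: [0.2, 1.0, -1.2]
finger_gap: 0.301
```

```bash
python3 go.py; python3 - <<'E'
from h import *
from station import camera
d={n:camera(n) for n in ("wrist","scene","side")}
pickle.dump(d,open("cams4.pkl","wb"))
save("pics/p4.png",crop(d["scene"],265,110,66,80,6),crop(d["side"],172,215,66,80,6))
E
```

```text
t 11.65 p [0.5773 0.2572 0.0995] yaw 1.6158 z [-2.e-04 -1.e-04 -1.e+00] gap 0.301 F [ 0.21  1.01 -1.16] q [0.42 0.49 1.71 0.   0.94 0.37]
```

View pics/p4.png

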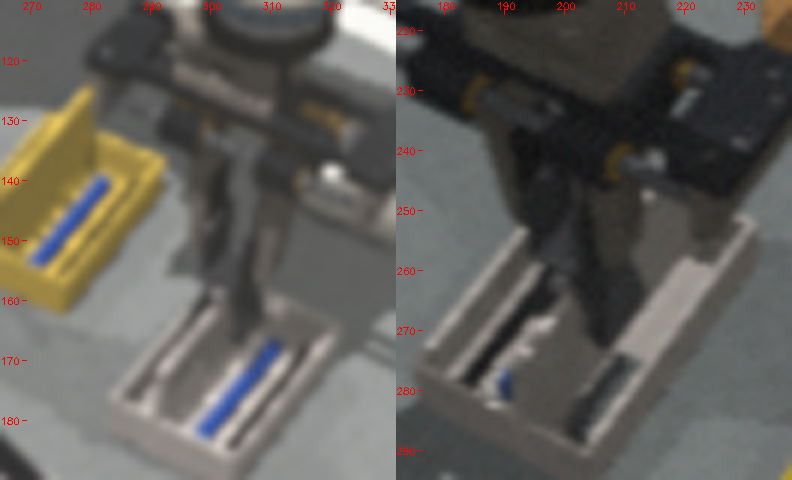

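Gap 0.30 is 27.7 mm, so the clip is squeezed to its stop; the crop shows both fingers on the paddles. I lift straight up.

Call:
apply_moves:
  rows:
    - {"translation":[0,0,-8],"spin":0}
    - {"translation":[0,0,-25],"spin":0}
    - {"translation":[0,0,-40],"spin":0}
    - {"translation":[0,0,-40],"spin":0}
    - {"translation":[0,0,-27],"spin":0}

```text
time_s: 12.3
position: [0.5781, 0.2576, 0.2433]
ee_rot: [0.691, 0.723, 0.002, 0.001]
wrist_force: [0.2, -0.6, -0.7]
finger_gap: 0.294
```

```bash
python3 go.py .478 -.266 .24 1.436
```

```text
t 12.3 p [0.5781 0.2576 0.2433] yaw 1.6158 z [ 0.003   0.0014 -1.    ] gap 0.294 F [ 0.19 -0.61 -0.74] q [0.42 0.34 1.59 0.   1.21 0.37]
shift mm [-518.5 -123.6    2.3] spin 0.18
```

Call:
apply_moves:
  rows:
    - {"translation":[-20,-5,0],"spin":0}
    - {"translation":[-36,-9,0],"spin":0}
    - {"translation":[-37,-9,0],"spin":0}
    - {"translation":[-37,-9,0],"spin":0}
    - {"translation":[-37,-9,0],"spin":0}

```text
time_s: 12.8
position: [0.5423, 0.0864, 0.2387]
ee_rot: [0.691, 0.723, -0.001, -0.0]
wrist_force: [0.5, -1.1, -0.6]
finger_gap: 0.298
```

Call:
apply_moves:
  rows:
    - {"translation":[-37,-9,0],"spin":0}
    - {"translation":[-37,-9,0],"spin":0}
    - {"translation":[-37,-9,0],"spin":0}
    - {"translation":[-37,-9,0],"spin":0}
    - {"translation":[-37,-9,0],"spin":0}

```text
time_s: 13.3
position: [0.5055, -0.1002, 0.2388]
ee_rot: [0.691, 0.723, -0.0, -0.0]
wrist_force: [1.1, -0.4, 0.2]
finger_gap: 0.295
```

Call:
apply_moves:
  rows:
    - {"translation":[-37,-9,0],"spin":0}
    - {"translation":[-37,-9,0],"spin":0}
    - {"translation":[-37,-8,0],"spin":0}
    - {"translation":[-35,-7,0],"spin":0}
    - {"translation":[-20,-5,0],"spin":0}

```text
time_s: 13.8
position: [0.4749, -0.2683, 0.2388]
ee_rot: [0.692, 0.722, -0.0, -0.0]
wrist_force: [0.4, 0.2, -0.9]
finger_gap: 0.299
```

Call:
apply_moves:
  rows:
    - {"translation":[0,0,0],"spin":0.06}
    - {"translation":[0,0,0],"spin":0.06}
    - {"translation":[0,0,0],"spin":0.05}
    - {"translation":[0,0,0],"spin":0}
    - {"translation":[0,0,0],"spin":0}

```text
time_s: 14.3
position: [0.4759, -0.2659, 0.239]
ee_rot: [0.749, 0.662, -0.0, -0.0]
wrist_force: [0.4, -0.1, -0.9]
finger_gap: 0.298
```

```bash
python3 go.py .478 -.266 .2 1.436; python3 - <<'E'
from h import *
from station import camera
d={n:camera(n) for n in ("wrist","scene","side")}
pickle.dump(d,open("cams5.pkl","wb"))
s,t,w=d["scene"],d["side"],d["wrist"]
for p in [(.469,-.323,.12),(.485,-.209,.12)]: print([proj(c,p).round(1) for c in (w,s,t)])
im=np.zeros((580,800,3),np.uint8)
im[:320,:320]=crop(s,155,190,64,64,5); im[:320,330:650]=crop(t,310,90,64,64,5)
im[325:325+255,:510]=cv2.resize(crop(w,160,130,170,85,3),(510,255))
cv2.imwrite("pics/p5.png",im[:,:,::-1])
E
```

```text
t 14.3 p [ 0.4759 -0.2659  0.239 ] yaw 1.4471 z [-9.e-04  4.e-04 -1.e+00] gap 0.298 F [ 0.43 -0.09 -0.9 ] q [-0.51  0.21  1.78 -0.    1.16 -0.39]
shift mm [ 0.1  2.1 39. ] spin 0.011
[array([252., 244.]), array([166.5, 246.5]), array([348.1, 128.8])]
[array([254.1, 124.4]), array([196.8, 223.3]), array([326.1, 148.7])]
```

View pics/p5.png

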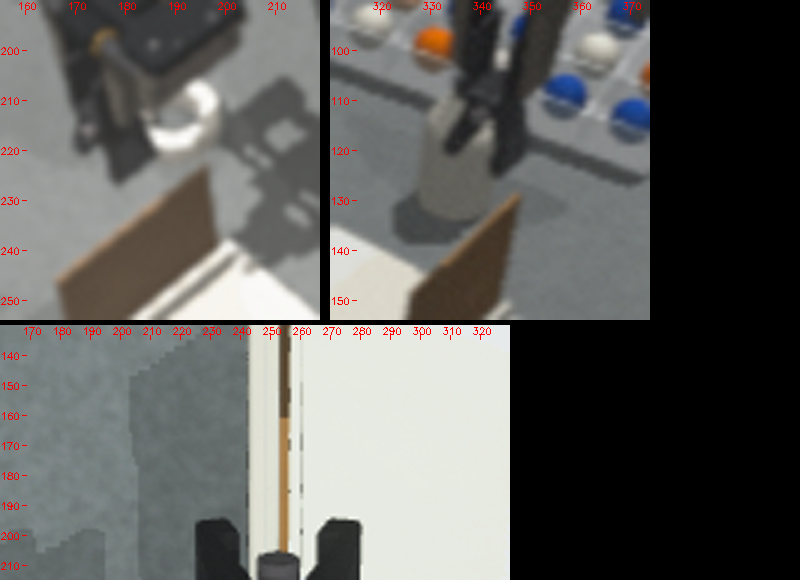

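The wrist crop shows the card edge vertical at column ~254.7, and the clip jaws at 225–280 centred on 252.8. The clip is square and about 1.7 mm short along tool y. I check slope and jaw-tip height.

```bash
python3 - <<'E'
from h import *
d=pickle.load(open("cams5.pkl","rb"));s,t,w=d["scene"],d["side"],d["wrist"]
h=cv2.cvtColor(w["color"],cv2.COLOR_RGB2HSV)
m=cv2.inRange(h,(5,80,40),(22,255,255))
pts=[]
for r in range(110,205):
    c=np.where(m[r,240:270])[0]
    if len(c)>1: pts.append((r,c.mean()+240,len(c)))
pts=np.array(pts);print(pts[::12].round(1)); pf=np.polyfit(pts[:,0],pts[:,1],1);print("slope",pf, "range",pts[0,0],pts[-1,0])
a,b=plane(w,(np.polyval(pf,130),130),.12),plane(w,(np.polyval(pf,200),200),.12);print(a,b,"card yaw",np.arctan2(*(a-b)[:2]))
print("cam z",w["pose"][:3,3],w["pose"][:3,2])
for A in [(176,220.5),(179,227)]:
  for B in [(335,121),(343.5,125)]: print(A,B,*tri((s,A),(t,B)))
for z in (.185,.19,.195):
  print(z,np.linalg.norm(plane(w,(225,200),z)-plane(w,(280.4,200),z)))
E
```

```text
[[117.  254.5   2. ]
 [129.  254.5   2. ]
 [141.  254.5   2. ]
 [153.  254.5   2. ]
 [165.  254.    3. ]
 [177.  254.    3. ]
 [189.  254.    3. ]
 [201.  254.    3. ]]
slope [-1.00427953e-02  2.55890278e+02] range 117.0 204.0
[ 0.48480936 -0.21380939  0.12      ] [ 0.47633316 -0.27809506  0.12      ] card yaw 0.13109589219209553
cam z [ 0.48673034 -0.1832589   0.40805894] [0.03579572 0.2928302  0.95549419]
(176, 220.5) (335, 121) [ 0.48015318 -0.26532431  0.18660443] [np.float64(0.0123), np.float64(0.0123)]
(176, 220.5) (343.5, 125) [ 0.4640629  -0.26485921  0.17709845] [np.float64(0.0017), np.float64(0.0017)]
(179, 227) (335, 121) [ 0.48943269 -0.27406867  0.17510545] [np.float64(0.0062), np.float64(0.0062)]
(179, 227) (343.5, 125) [ 0.47328356 -0.27366295  0.16550685] [np.float64(0.0047), np.float64(0.0047)]
0.185 0.04026870409521223
0.19 0.039366056910906076
0.195 0.03846340972659993
```

Call:
apply_moves:
  rows:
    - {"translation":[0,1.6,10],"spin":0.01}
    - {"translation":[0,0,16],"spin":0}
    - {"translation":[0,0,12],"spin":0}
    - {"translation":[0,0,0],"spin":0}
    - {"translation":[0,0,0],"spin":0}

```text
time_s: 14.95
position: [0.4782, -0.266, 0.2013]
ee_rot: [0.753, 0.658, -0.0, -0.0]
wrist_force: [0.0, -0.6, -0.4]
finger_gap: 0.299
```

```bash
python3 go.py .478 -.266 .154 1.436; python3 - <<'E'
from h import *
from station import camera
d={n:camera(n) for n in ("wrist","scene","side")}
pickle.dump(d,open("cams6.pkl","wb"))
s,t,w=d["scene"],d["side"],d["wrist"]
im=np.zeros((580,800,3),np.uint8)
im[:300,:384]=crop(s,155,195,64,50,6); im[:300,400:784]=crop(t,312,100,64,50,6)
im[305:575,:540]=crop(w,165,140,180,90,3)
cv2.imwrite("pics/p6.png",im[:,:,::-1])
E
```

```text
t 14.95 p [ 0.4782 -0.266   0.2013] yaw 1.4359 z [-7.e-04  4.e-04 -1.e+00] gap 0.299 F [ 0.01 -0.63 -0.43] q [-0.51  0.25  1.81  0.    1.08 -0.38]
shift mm [-0.1 -0.2 47.3] spin -0.0
```

View pics/p6.png

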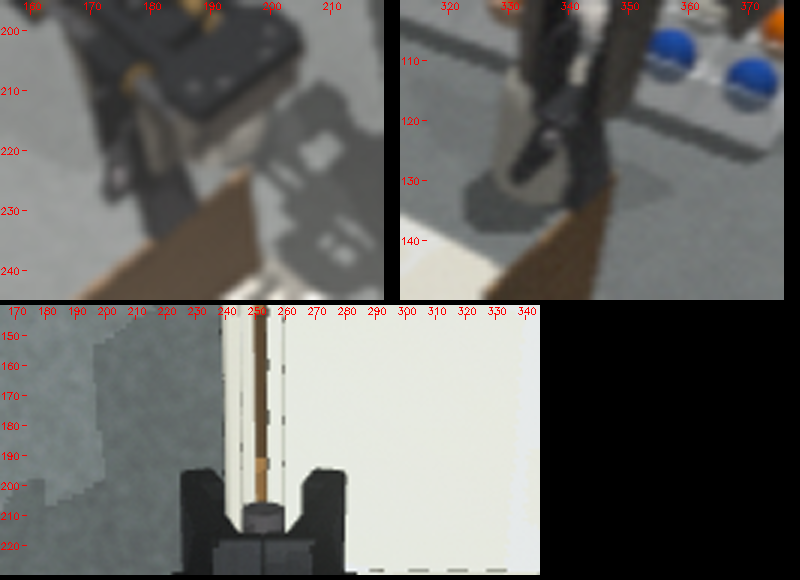

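The wrist crop shows the card at column 252 and the clip centre at 252.8, so it is aligned to ~0.6 mm. I lower in two stages, watching force.

Call:
apply_moves:
  rows:
    - {"translation":[0,-0.5,6],"spin":0}
    - {"translation":[0,0,12],"spin":0}
    - {"translation":[0,0,12],"spin":0}
    - {"translation":[0,0,4],"spin":0}
    - {"translation":[0,0,0],"spin":0}

```text
time_s: 15.6
position: [0.4772, -0.2656, 0.1663]
ee_rot: [0.753, 0.658, -0.0, -0.001]
wrist_force: [0.1, -0.4, -0.9]
finger_gap: 0.298
```

Call:
apply_moves:
  rows:
    - {"translation":[0,0,4],"spin":0}
    - {"translation":[0,0,4],"spin":0}
    - {"translation":[0,0,4],"spin":0}
    - {"translation":[0,0,0],"spin":0}
    - {"translation":[0,0,0],"spin":0}

```text
time_s: 16.1
position: [0.4778, -0.266, 0.1556]
ee_rot: [0.753, 0.658, 0.0, -0.0]
wrist_force: [-0.8, 0.1, -0.4]
finger_gap: 0.297
```

```bash
python3 go.py .478 -.266 .154 1.436; python3 - <<'E'
from h import *
from station import camera
d={n:camera(n) for n in ("wrist","scene","side")}
pickle.dump(d,open("cams7.pkl","wb"))
s,t,w=d["scene"],d["side"],d["wrist"]
s6=pickle.load(open("cams6.pkl","rb"))
for A in [(174,225),(181.5,235)]:
  for B in [(331,130),(342,135)]: print(A,B,*tri((s6["scene"],A),(s6["side"],B)))
im=np.zeros((580,800,3),np.uint8)
im[:300,:384]=crop(s,155,205,64,50,6); im[:300,400:784]=crop(t,312,110,64,50,6)
im[305:575,:540]=crop(w,165,140,180,90,3)
im[305:575,545:800]=crop(s,230,170,51,54,5)[:,:255]
cv2.imwrite("pics/p7.png",im[:,:,::-1])
E
```

```text
t 16.1 p [ 0.4778 -0.266   0.1556] yaw 1.4358 z [ 0.  0. -1.] gap 0.297 F [-0.79  0.09 -0.38] q [-0.51  0.3   1.86  0.    0.99 -0.38]
shift mm [0.  0.1 1.6] spin -0.0
(174, 225) (331, 130) [ 0.47799164 -0.26343077  0.15849523] [np.float64(0.0212), np.float64(0.0212)]
(174, 225) (342, 135) [ 0.45712877 -0.26338427  0.14607097] [np.float64(0.0072), np.float64(0.0072)]
(181.5, 235) (331, 130) [ 0.49527376 -0.27371109  0.13997864] [np.float64(0.0077), np.float64(0.0077)]
(181.5, 235) (342, 135) [ 0.47437543 -0.27370121  0.12754049] [np.float64(0.0068), np.float64(0.0068)]
```

View pics/p7.png

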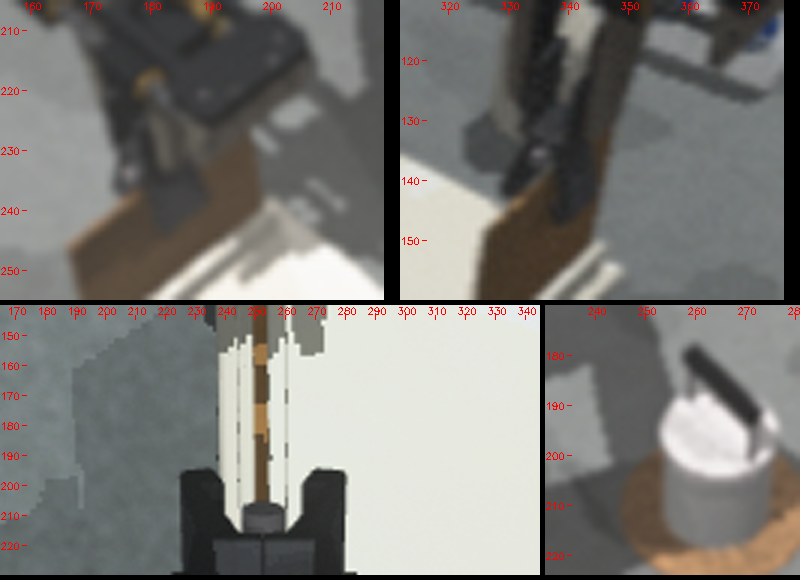

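```bash
python3 - <<'E'
from h import *
d=pickle.load(open("cams7.pkl","rb"));s,t=d["scene"],d["side"]
x=np.array([np.cos(-.135),np.sin(-.135),0]);y=np.array([-x[1],x[0],0]);c=np.array([.4775,-.266,.12])
def hit(cam,uv,off):
    o,r=ray(cam,uv);k=(off-x@(o-c))/(x@r);p=o+k*r;return "y",round(float(y@(p-c)),4),"below",round(float(.12-p[2]),4)
for off in(.012,.020):
  print(off,[hit(s,u,off) for u in[(180.8,244.2),(189.5,239.2)]],[hit(t,u,-off) for u in[(337.8,147),(342,145.8)]])
E
```

```text
0.012 [('y', -0.0177, 'below', 0.0181), ('y', 0.0148, 'below', 0.0264)] [('y', 0.0105, 'below', 0.0191), ('y', -0.0154, 'below', 0.0321)]
0.02 [('y', -0.0225, 'below', 0.0045), ('y', 0.0096, 'below', 0.0128)] [('y', 0.0267, 'below', 0.0033), ('y', 0.0012, 'below', 0.0161)]
```

Estimates of jaw reach below the edge run from about 9 to 17 mm, and pin clearance is about 14 mm. I lower 4 mm more for margin and recheck.

Call:
apply_moves:
  rows:
    - {"translation":[0,0,2],"spin":0}
    - {"translation":[0,0,2],"spin":0}
    - {"translation":[0,0,0],"spin":0}
    - {"translation":[0,0,0],"spin":0}
    - {"translation":[0,0,0],"spin":0}

```text
time_s: 16.75
position: [0.4779, -0.266, 0.1516]
ee_rot: [0.753, 0.658, 0.0, 0.0]
wrist_force: [-0.5, 0.7, -0.9]
finger_gap: 0.295
```

```bash
python3 go.py; python3 - <<'E'
from h import *
from station import camera
d={n:camera(n) for n in ("wrist","scene","side")}
s,t,w=d["scene"],d["side"],d["wrist"]
im=np.zeros((580,800,3),np.uint8)
im[:280,:400]=crop(s,165,215,50,35,8); im[:280,400:800]=crop(t,316,120,50,35,8)
im[285:575,:540]=crop(w,205,150,90,58,6)[:290,:540]
cv2.imwrite("pics/p8.png",im[:,:,::-1])
E
```

```text
t 16.75 p [ 0.4779 -0.266   0.1516] yaw 1.4358 z [ 1.e-04 -0.e+00 -1.e+00] gap 0.295 F [-0.46  0.65 -0.89] q [-0.51  0.3   1.86  0.    0.98 -0.38]
```

View pics/p8.png

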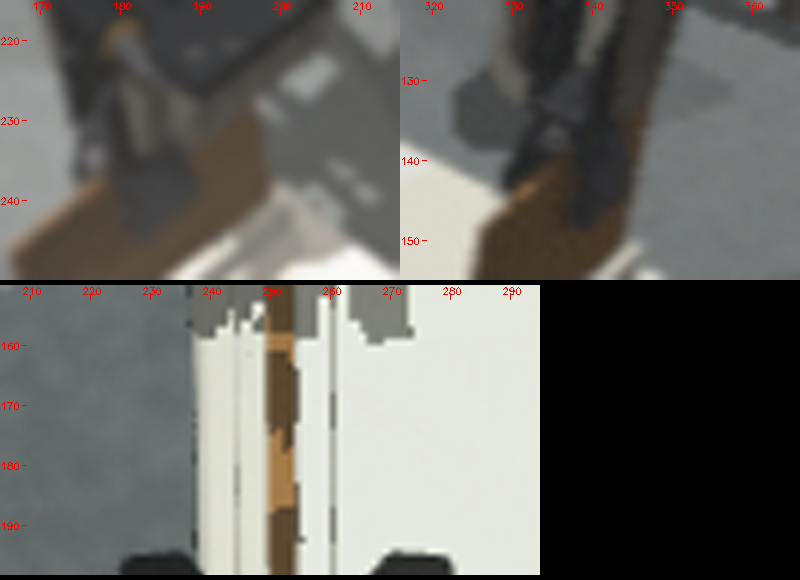

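```bash
python3 -c "
from station import finish_job
print(finish_job())"
```

```text
the job is handed in; nothing more can be done
None
```

I set the canister upright on the larger cork coaster and released it. I then took the clip off the white organiser's plate, and the arm is holding it fully open astride the middle of the card's top edge. The job was handed in at about 17 s of the 54 s allowed.

- **Canister:** I released it on contact with the coaster (+6 N) at about (0.572, 0.025). The coaster's centre is at about (0.571, 0.027), so there is roughly 25 mm of cork all round. A later picture shows it standing upright on the cork.
- **Clip opening:** The gripper gap is 0.295, about 27 mm, against the stated 28 mm over the paddles at the stop, so the clip is fully open.
- **Fit on the card:** The wrist view shows one jaw on each side, centred to within about 1 mm and square to within about 0.02 rad. The wrist force stayed at noise level, so I saw no sign of the jaws touching the card.
- **Jaw depth:** My measurements of how far the jaws reach below the edge disagreed. By the arm's position it is 16–22 mm and by the wrist view about 21 mm, but the coarser scene and side views gave about 13 mm. All of them are over the required 10 mm.
- **Card angle:** The views put it between −0.12 and −0.14 rad; I used −0.135.

I did not check the bystander items individually. No unexpected contact force appeared at the readings I took.

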